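# Hold the blank cell in the light path

### The arm

A 7-joint arm with a two-finger parallel gripper is mounted at the origin on a cart in front of the work surface, level with it; the furniture and walls round the work are solid. World frame = base frame: x ahead of the robot, y to its left, z up, the work surface at z = 0. Lengths are in m, angles in rad, forces in N, time in s.
With the tool pointing down it reaches from about 0.4 to 0.85 m from the base axis. Payload 4.5 kg.
Tool frame: the origin (TCP) lies at the very end of the fingers, on their centre line; the grasp point (between the pads) lies 19 mm behind it; z points along the fingers, y is the line along which they close (so a half turn about z gives the same grasp; the last joint's range is limited). The gripper opens to 88 mm and grips with 3 to 60 N. Pads are 18 mm wide; open, the fingers measure 123 mm over their backs; the gripper's body (75 mm by 187 mm) begins 45 mm behind the grasp point.
Start: joints at [-1.14, 0.689, -0.195, 1.565, 0.157, 0.902, -0.215], TCP at [0.242, 0.576, 0.239] pointing down, gripper open.
Joint ranges: [-3.01, 3.01], [-0.46, 2.08], [-1.47, 1.51], [0.13, 2.56], [-1, 4.14], [0.04, 2.09], [-2.66, 2.66]. Speed limits (rad/s): [2.57, 2.57, 3.14, 3.14, 3.14, 3.14, 3.14].

### API

Orientations are given as a unit quaternion [x, y, z, w].
In Python, from plant import r, eyes, nets gives the robot as it stands.
- The arm moves only by the shell command python3 -m pendant 'ROWS' [FORCE]. ROWS is JSON, a list of rows, each an object of numbers: "claw": the opening, from 0 (shut) to 1 (fully open); "dx", "dy", "dz": the shift along the world's x, y, z in mm; "twist": the turn about the world's z in rad. In form: [{"claw": .., "dx": .., "dy": .., "dz": .., "twist": ..}, ...]. A call has 1 to 8 rows; each row is the pose to reach, as a shift and turn from the pose commanded when the call began; what a row does not reach only later rows make up. A row lasts 1/10 s, in which the tool goes at most 50 mm and 8.59 degrees, less where a joint would pass 70% of its speed; a pose out of reach is approached as far as the arm can. A call with a gripper value outside its range is refused whole. The fingers move at their own pace and stop on an object; FORCE is the grip in N (left out, the last holds). Time passes only in rows, so rows that repeat a pose let the fingers close. It gives the time, the measured TCP pose, the force, the opening and the grip force at its end, in the units of the state.
- r.get_state(): the state, without advancing time (a new reading comes with each control period).
- eyes.snapshot(name): name is "scene" or "top"; returns (picture, depth): 480x640x3 uint8, blue, green, red; 480x640 float32, m along the optical axis (not along the pixel's ray), 0 where there is no reading.
- eyes.camera_info(name): a dict with "K" (3x3 intrinsics, pixels), "D" ([k1, k2, p1, p2, k3] as OpenCV has them; the pictures are not rectified), "world_to_cam" (4x4, takes a point from world to camera coordinates). Camera axes: x right, y down, z forward; pixel columns grow to the right and rows downward; lengths in m; the calibration is good to about 2 mm. A picture is of the moment at which its call begins. camera_info takes no time and is no camera call.
- r.finish_job(): hands the job in; it is judged then, once.
Trained networks look in the newest picture that a camera, given by its name, has taken for a name from the list of things; names that differ only in an ending like _2 or _b are one class to them, and where a whole thing is asked for, a point or a joint stands for the part that bears it (a point fixed in the world has none). Each returns a list of dicts, best first, with "confidence" (0 to 1); they miss things now and then, are a little off and sometimes report something else, mostly with a low value. They report only what shows in the picture. A call takes as long as a camera call.
- nets.spot_in(camera, query): "box" ([left, top, width, height] as shares, 0 to 1, of the picture: columns of its width, rows of its height, round what is visible of it).
- nets.place_of(camera, query): "position" ([column, row] as shares, 0 to 1, of the picture: columns of its width, rows of its height: a listed point, or the origin of a listed thing).
The state is a dict: "clock": time; "q": joint angles; "qd": joint speeds; "joint_torque": joint torques, N m; "tool_pos": TCP position; "eef_rot": TCP orientation; "contact_force": force on the tool from outside, world axes, zero at the start; "moment": the same for the moment, N m; "opening": opening from 0.0 (shut) to 1.0 (fully open); "finger_force": force on a finger pad.
Only numpy, scipy, OpenCV 4.12 (cv2) and the standard library are available. Lean on these libraries where they do the work, as an engineer would, in place of code of your own. Each camera call takes 0.05 s, during which the arm holds its last target. There are 200 camera calls.

### The job

Take a blank reading: pull the drawer of the small grey instrument cabinet open by its handle, and lift out the longer of the two glass cells, gripping it only by its two long frosted sides and never touching the clear windows at its ends. Then hold it upright and still in the air in the light path of the beam gauge, midway between the two facing barrels, with its windows facing the barrels and its middle at the height of the beam, without touching the gauge. Finish while still holding it there; leave the short cell in the drawer and do not disturb the other things on the bench.

Things in the scene. Friction and masses are not known exactly. Their poses are not given: they have to be found in the camera images.
- drawer (a joint): How far the drawer is open, in m: 0 = shut (as at the start), 0.15 = fully out at its stop. It slides level along the cabinet's -x axis with about 1.5 N of friction and stays where it is left. Open it at least 120 mm to leave room for a gripper over the cells.
- drawer_handle (a point): Middle of the drawer's handle, a level round steel bar along y, 11 mm thick, 121 mm long, 75 mm above the bench, 42 mm out from the front panel (posts to the panel at y = -48 and +48 mm): pinch it from above. -x points the way the drawer opens, z up. The panel is 12 mm thick, its top edge 97 mm above the bench, its back against the cabinet's front edge when shut.
- drawer_floor (a point): Point on the drawer's inner floor, 18 mm above the bench, midway between its two pockets; moves with the drawer, axes as drawer_handle. It lies 119 mm behind the handle bar, 65 mm behind the panel's back. The pockets, at y = +40 and -40 mm, are black frames, inside 46 mm (x) by 22 mm (y), 12 mm deep. The drawer's side walls end 40 mm above the bench.
- long_cell: The longer glass cell, closed and empty, loose and upright in either pocket: 44 mm long (x, along the drawer's x), 20 mm wide (y), glass 58 mm high, narrower white stopper to 63 mm, about 50 g. Origin at the centre of its underside. The long faces (+y, -y) are frosted: grip there. The narrow end faces (+x, -x) are the clear windows for the light.
- long_cell_center (a point): Middle of the long cell, 29 mm above its underside; axes as for the cell.
- short_cell: The shorter glass cell, of the same make, 20 mm long (x), 20 mm wide, 63 mm high, about 30 g, standing in the other pocket, where it has some play along x. It stays in the drawer. Origin at the centre of its underside.
- beam_gauge: The beam gauge, fixed to the bench: a dark steel base plate 85 mm (x) by 240 mm (y), with aluminium posts at y = -83 and +83 mm that carry two dark level barrels face to face. Origin at the centre of its underside, z up, y along the beam. Base and rail are under 25 mm high.
- beam_mid (a point): Middle of the light path: on the axis of both barrels, midway between them, 100 mm above the bench. The light runs level along this point's y axis. The barrels, 34 mm thick (collars 40 mm at the far ends), have their faces at y = -50 and +50 mm (lens rings to 48 mm); nothing stands over the gap.
- marker: White marker pen with a black cap, 126 x 15 x 16 mm. Bystander lying on the bench: leave it alone. Origin under its centre.
- mini_cutter: Small pliers with yellow handles, 120 x 59 x 11 mm. Bystander lying on the bench: leave it alone. Origin under its centre.
- tweezers: Steel tweezers, 120 x 14 x 9 mm. Bystander lying on the bench: leave it alone. Origin under its centre.
- pliers_teal_b: Fine nose pliers with teal handles, 127 x 49 x 11 mm. Bystander lying on the bench: leave it alone. Origin under its centre.
- line_plug_0: Silver and black line connector, 88 x 19 x 20 mm. Bystander lying on the bench: leave it alone. Origin under its centre.
- tape_1: Roll of black tape lying flat, 55 mm across, 19 mm high. Bystander lying on the bench: leave it alone. Origin under its centre.
- drawer_unit: The cabinet, a grey box fixed to the bench: 200 mm deep (x), 210 mm wide (y), 100 mm high, with this one drawer. Origin at the centre of its underside, z up, -x out of its front. While the drawer is shut the cells are hidden under its top.

How it is judged:
By the outcome, as a careful person would: the job done as asked, in the order asked, and still so for the second after the job is handed in, while the arm keeps its last pose, push and grip.
It also fails if it takes over 54 s, if anything falls off the work surface, if the arm or the gripper's body presses on something with over 40 N, if the wrist force passes 120 N, or if a joint passes its speed limit or range.

## Working session

There is one attempt and no reset: what is moved stays moved. The work goes in short steps, Python scripts to look and compute and a shell command to move; the robot and the scene stay as the last step left them, time stands still between calls to the robot, and variables do not carry over. Pictures are saved under pics/ and viewed, at most 10 in all, crops included, and the job is handed in when it is done.

```bash
mkdir -p pics; cat > h.py <<'E'
import numpy as np, cv2
from plant import r, eyes, nets
def ray(cam,px):
    i=eyes.camera_info(cam);K=np.array(i["K"]);D=np.array(i["D"]);T=np.array(i["world_to_cam"])
    n=cv2.undistortPoints(np.array([[px]],float),K,D)[0,0]
    R=T[:3,:3];o=-R.T@T[:3,3];return o,R.T@np.array([n[0],n[1],1])
def atz(cam,px,z):
    o,d=ray(cam,px);return o+d*(z-o[2])/d[2]
def cloud(cam,depth):
    i=eyes.camera_info(cam);K=np.array(i["K"]);D=np.array(i["D"]);T=np.array(i["world_to_cam"])
    v,u=np.mgrid[:480,:640];n=cv2.undistortPoints(np.stack([u,v],-1).reshape(-1,1,2).astype(float),K,D)[:,0]
    p=np.c_[n,np.ones(len(n))]*depth.reshape(-1,1)
    return ((p-T[:3,3])@T[:3,:3]).reshape(480,640,3)
def place(cam,q,z):
    for d in nets.place_of(cam,q)[:2]:
        px=np.array(d["position"])*[640,480];print(cam,q,round(d["confidence"],2),px.round(1),atz(cam,px,z).round(4))
E
python3 - <<'E'
from h import *
for c in ["top","scene"]:
    p,d=eyes.snapshot(c);cv2.imwrite(f"pics/{c}0.png",p);np.save(f"{c}0.npy",d)
    for q,z in [("drawer_handle",.075),("drawer_unit",0),("beam_gauge",0),("beam_mid",.1)]: place(c,q,z)
s=r.get_state();print(s["clock"],s["tool_pos"],s["eef_rot"],s["opening"])
E
```

```text
top drawer_handle 0.35 [172.1 269.1] [0.4672 0.5793 0.075 ]
top drawer_unit 0.95 [230.5 209.2] [0.6656 0.4239 0.    ]
top beam_gauge 0.83 [388.6 238.2] [ 0.561  -0.0679  0.    ]
top beam_mid 0.96 [393.6 227.3] [ 0.5715 -0.0666  0.1   ]
top beam_mid 0.38 [398.5 297.9] [ 0.3674 -0.0684  0.1   ]
scene drawer_handle 0.81 [275.4 203. ] [0.5115 0.3546 0.075 ]
scene drawer_handle 0.31 [305.6 189.2] [0.6206 0.342  0.075 ]
scene drawer_unit 0.84 [307.  189.8] [0.6702 0.3975 0.    ]
scene beam_gauge 0.59 [382.6 291.7] [ 0.5727 -0.0622  0.    ]
scene beam_mid 0.83 [387.9 275.7] [ 0.5639 -0.0806  0.1   ]
0.5 [0.24149993 0.57644904 0.23870571] [ 1.97083641e-01  9.80386678e-01  7.56684686e-07 -1.30015255e-05] 1.0010737076178864
```

View pics/top0.png

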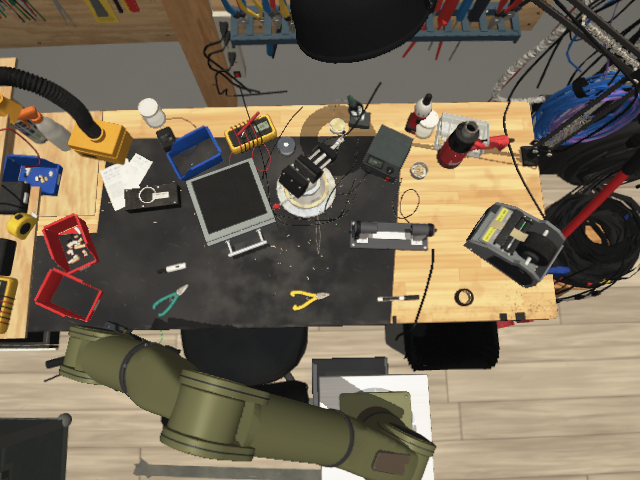

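View pics/scene0.png

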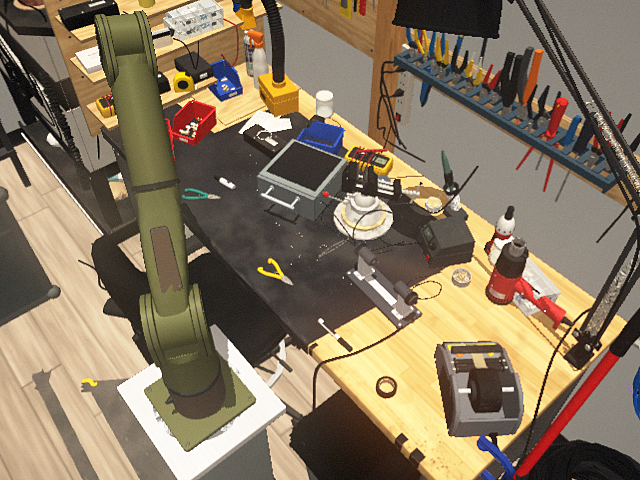

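The top view shows the cabinet, yawed, at about (231,203), with its handle bar at about (248,245). The gauge is at about (392,235) with its barrels along world y. The top "drawer_handle" detection at (172,269) is wrong; that's the marker. Next I'll get precise geometry from depth.

```bash
python3 - <<'E'
from h import *
d=np.load("top0.npy");P=cloud("top",d)
def blk(lo,hi,z0,z1):
    m=(P[...,0]>lo[0])&(P[...,0]<hi[0])&(P[...,1]>lo[1])&(P[...,1]<hi[1])&(P[...,2]>z0)&(P[...,2]<z1)&(d>0);return P[m]
def rect(n,p):
    c,s,a=cv2.minAreaRect(p[:,:2].astype(np.float32)*1000);print(n,len(p),np.round(c,1),np.round(s,1),round(a,2),"z",np.median(p[:,2]).round(4))
    print(cv2.boxPoints((c,s,a)).round(0).tolist())
rect("cab",blk((.5,.25),(.8,.53),.09,.112))
h=blk((.42,.25),(.56,.48),.06,.09);rect("handle",h)
b=blk((.5,-.2),(.65,.08),.105,.125);rect("barrel",b)
rect("gauge base",blk((.5,-.22),(.65,.09),.004,.03))
y=b[:,1];print(np.histogram(y,20))
for lo,hi in [(-.2,-.125),(-.115,.08)]:
    q=b[(y>lo)&(y<hi)];
    if len(q):print(q.min(0),q.max(0),q.mean(0))
d=np.load("scene0.npy");P=cloud("scene",d)
rect("cabS",blk((.5,.25),(.8,.53),.09,.112));h=blk((.42,.25),(.53,.48),.067,.09);rect("handleS",h)
rect("barrelS",blk((.5,-.2),(.65,.08),.105,.125))
E
```

```text
cab 4970 [670.7 389.8] [215.9 253.4] 19.78 z 0.101
[[526.0, 473.0], [612.0, 234.0], [815.0, 307.0], [729.0, 546.0]]
handle 282 [534.4 387.5] [ 50.2 162.4] 18.47 z 0.0789
[[485.0, 457.0], [536.0, 303.0], [584.0, 318.0], [532.0, 472.0]]
barrel 500 [567.6 -66.6] [236.7  38.2] 86.43 z 0.1144
[[541.0, -184.0], [579.0, -186.0], [594.0, 50.0], [556.0, 53.0]]
gauge base 2103 [575.2 -64.7] [149.9 308.9] 0.11 z 0.0109
[[500.0, 90.0], [501.0, -219.0], [650.0, -219.0], [650.0, 90.0]]
(array([19, 56, 45, 44, 44, 37,  0,  0,  0,  0,  0,  0,  0,  0, 37, 44, 47,
       42, 49, 36]), array([-0.1847058 , -0.17288141, -0.16105703, -0.14923264, -0.13740825,
       -0.12558386, -0.11375947, -0.10193508, -0.0901107 , -0.07828631,
       -0.06646192, -0.05463753, -0.04281314, -0.03098875, -0.01916436,
       -0.00733998,  0.00448441,  0.0163088 ,  0.02813319,  0.03995758,
        0.05178197]))
[ 0.54196079 -0.1847058   0.10515522] [ 0.58020313 -0.12549216  0.12476861] [ 0.5607266  -0.15274961  0.11416771]
[ 0.55379337 -0.01705274  0.10503523] [0.59024693 0.05178197 0.12398564] [0.57053841 0.01661185 0.1142818 ]
cabS 3083 [665.3 390.6] [224.7 249.9] 19.15 z 0.0989
[[518.0, 472.0], [600.0, 236.0], [812.0, 309.0], [730.0, 545.0]]
handleS 127 [513.5 394.5] [158.5  32.7] 89.98 z 0.0768
[[497.0, 315.0], [530.0, 315.0], [530.0, 474.0], [497.0, 474.0]]
barrelS 487 [562.5 -72.1] [238.9  38.3] 86.33 z 0.113
[[536.0, -190.0], [574.0, -192.0], [589.0, 46.0], [551.0, 48.0]]
```

```bash
python3 - <<'E'
import cv2
p=cv2.imread("pics/top0.png");a=p[140:280,170:290];b=p[190:270,330:450]
a=cv2.resize(a,None,fx=4,fy=4,interpolation=3);b=cv2.resize(b,(320,213))
import numpy as np
o=np.zeros((560,800,3),np.uint8);o[:,:480]=a;o[:213,480:]=b;cv2.imwrite("pics/crop.png",o)
E
```

```text
(no output)
```

View pics/crop.png

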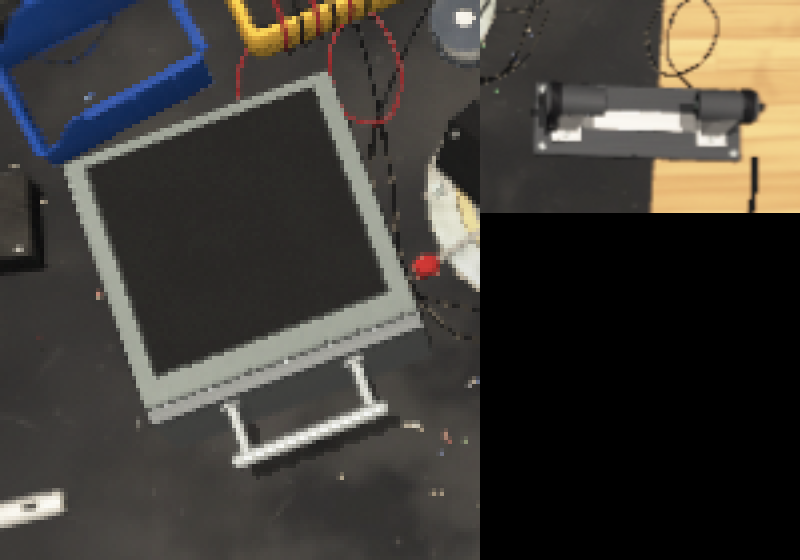

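Crop shows bar ends at image (229.5,255.5) and (265.8,241.8), and cabinet top corners at (207,240.8), (274.5,218), (187,181.3) and (251.3,158.8).

```bash
python3 - <<'E'
from h import *
H=[atz("top",p,.078) for p in [(229.5,255.5),(265.75,241.75)]]
C=[atz("top",p,.1) for p in [(207,240.75),(274.5,218),(187,181.25),(251.25,158.75)]]
f=lambda v:np.degrees(np.arctan2(v[1],v[0])).round(2)
print("handle",H,(H[0]+H[1])/2,np.linalg.norm(H[0]-H[1]),f(H[0]-H[1])-90)
print(np.round(C,4),np.mean(C,0),f(C[0]-C[1])-90,f(C[2]-C[3])-90,f(C[2]-C[0]),f(C[3]-C[1]),np.linalg.norm(C[0]-C[1]),np.linalg.norm(C[0]-C[2]))
for a in (18,19,20):
    x=np.array([np.cos(np.radians(a)),np.sin(np.radians(a))]);print(a,np.mean(C,0)[:2]-(.1+.012+.042)*x)
from scipy.spatial.transform import Rotation as R
print(R.from_quat(r.get_state()["eef_rot"]).as_matrix().round(3))
E
```

```text
handle [array([0.50317036, 0.41166363, 0.078     ]), array([0.54169598, 0.30587091, 0.078     ])] [0.52243317 0.35876727 0.078     ] 0.11258918038199693 20.010000000000005
[[0.5438 0.4736 0.1   ]
 [0.6071 0.2782 0.1   ]
 [0.7261 0.5377 0.1   ]
 [0.7922 0.3467 0.1   ]] [0.66727744 0.4090489  0.1       ] 17.930000000000007 19.090000000000003 19.39 20.33 0.20539142108661845 0.1932067898974335
18 [0.52081474 0.36146028]
19 [0.52166758 0.3589114 ]
20 [0.52256478 0.35637779]
[[-0.922  0.386 -0.   ]
 [ 0.386  0.922  0.   ]
 [ 0.    -0.    -1.   ]]
```

```bash
python3 -m pendant '[{"claw":0.38,"dx":280,"dy":-217,"dz":0,"twist":-0.843},{"claw":0.38,"dx":280,"dy":-217,"dz":0,"twist":-0.843},{"claw":0.38,"dx":280,"dy":-217,"dz":0,"twist":-0.843},{"claw":0.38,"dx":280,"dy":-217,"dz":0,"twist":-0.843},{"claw":0.38,"dx":280,"dy":-217,"dz":0,"twist":-0.843},{"claw":0.38,"dx":280,"dy":-217,"dz":0,"twist":-0.843},{"claw":0.38,"dx":280,"dy":-217,"dz":0,"twist":-0.843},{"claw":0.38,"dx":280,"dy":-217,"dz":0,"twist":-0.843}]' 25
python3 -m pendant '[{"claw":0.38,"dx":0,"dy":0,"dz":0,"twist":0},{"claw":0.38,"dx":0,"dy":0,"dz":0,"twist":0},{"claw":0.38,"dx":0,"dy":0,"dz":0,"twist":0}]'
python3 - <<'E'
from h import *
p,d=eyes.snapshot("scene");cv2.imwrite("pics/s1.png",cv2.resize(p[100:280,190:390],None,fx=3,fy=3))
s=r.get_state();print(s["tool_pos"],s["eef_rot"],s["q"],s["opening"],s["contact_force"])
from scipy.spatial.transform import Rotation as R
print(R.from_quat(s["eef_rot"]).as_matrix().round(3))
E
```

```text
clock: 1.3
tool_pos: [0.5286, 0.3515, 0.2389]
eef_rot: [0.586, 0.81, -0.0, 0.004]
contact_force: [-0.3, -1.4, 0.3]
opening: 0.383
finger_force: 0.0
clock: 1.6
tool_pos: [0.5196, 0.3616, 0.2387]
eef_rot: [0.579, 0.815, 0.0, -0.001]
contact_force: [-0.6, 1.0, -0.6]
opening: 0.38
finger_force: 0.0
[0.51979961 0.36138437 0.23873988] [ 5.79496075e-01  8.14974763e-01  7.90540129e-05 -6.55112976e-04] [-0.68495749  0.69654022  0.0097198   1.54547606 -0.00962667  0.89982605
 -0.33693922] 0.38004224063875375 [-0.45450547  0.04709297 -0.06492023]
[[-0.328  0.945 -0.001]
 [ 0.945  0.328  0.001]
 [ 0.001 -0.001 -1.   ]]
```

View pics/s1.png

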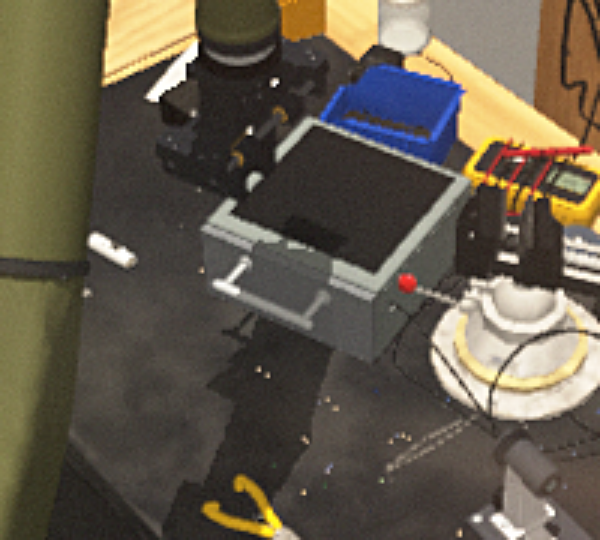

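Gripper hovers beyond the handle line in view; the bar runs in scene pixels (262.3,195)–(293.3,207.3).

```bash
python3 - <<'E'
from h import *
H=[atz("scene",p,.078) for p in [(262.3,195),(293.3,207.3)]];print(H,np.mean(H,0))
print(r.get_state()["tool_pos"])
E
python3 -m pendant '[{"claw":0.38,"dx":0,"dy":0,"dz":-40,"twist":0},{"claw":0.38,"dx":0,"dy":0,"dz":-80,"twist":0},{"claw":0.38,"dx":0,"dy":0,"dz":-110,"twist":0},{"claw":0.38,"dx":0,"dy":0,"dz":-125,"twist":0},{"claw":0.38,"dx":0,"dy":0,"dz":-125,"twist":0},{"claw":0.38,"dx":0,"dy":0,"dz":-125,"twist":0}]'
python3 - <<'E'
from h import *
p,d=eyes.snapshot("scene");cv2.imwrite("pics/s2.png",cv2.resize(p[140:240,220:340],None,fx=5,fy=5))
E
```

```text
[array([0.49975707, 0.40587818, 0.078     ]), array([0.54041061, 0.30257346, 0.078     ])] [0.52008384 0.35422582 0.078     ]
[0.51979961 0.36138437 0.23873988]
clock: 2.25
tool_pos: [0.5219, 0.3604, 0.1148]
eef_rot: [0.581, 0.814, 0.001, 0.0]
contact_force: [1.0, -0.6, 0.3]
opening: 0.382
finger_force: 0.0
```

View pics/s2.png

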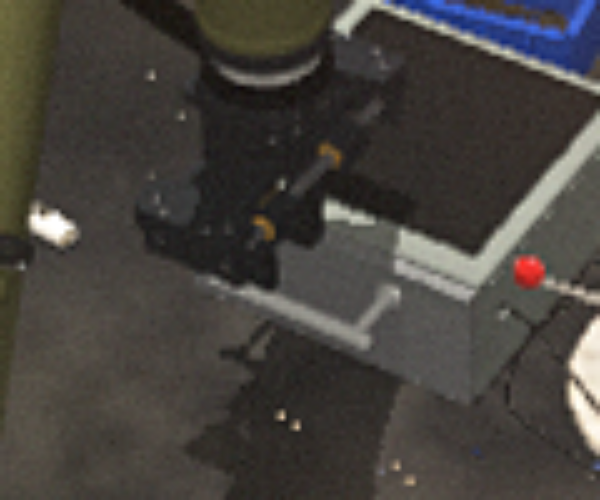

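The fingers straddle the bar's projected line, with a left finger at (265,265) and the bar running to (365,340) in the crop. Both cameras put the handle within 2–4 mm of the TCP, so I'll descend and close.

```bash
python3 -m pendant '[{"claw":0.38,"dx":-2,"dy":-2,"dz":-15,"twist":0},{"claw":0.38,"dx":-2,"dy":-2,"dz":-30,"twist":0},{"claw":0.38,"dx":-2,"dy":-2,"dz":-45,"twist":0},{"claw":0.38,"dx":-2,"dy":-2,"dz":-59,"twist":0},{"claw":0.38,"dx":-2,"dy":-2,"dz":-59,"twist":0},{"claw":0.38,"dx":-2,"dy":-2,"dz":-59,"twist":0}]'
python3 -m pendant '[{"claw":0,"dx":0,"dy":0,"dz":0,"twist":0},{"claw":0,"dx":0,"dy":0,"dz":0,"twist":0},{"claw":0,"dx":0,"dy":0,"dz":0,"twist":0},{"claw":0,"dx":0,"dy":0,"dz":0,"twist":0},{"claw":0,"dx":0,"dy":0,"dz":0,"twist":0},{"claw":0,"dx":0,"dy":0,"dz":0,"twist":0}]' 25
```

```text
clock: 2.9
tool_pos: [0.5195, 0.3574, 0.0543]
eef_rot: [0.581, 0.814, -0.0, -0.0]
contact_force: [-0.1, -0.2, -0.0]
opening: 0.382
finger_force: 0.0
clock: 3.5
tool_pos: [0.5203, 0.3578, 0.0554]
eef_rot: [0.581, 0.814, 0.001, 0.0]
contact_force: [1.4, -0.2, 3.9]
opening: 0.103
finger_force: 24.3
```

Gripped. Pull 145 mm along -(cos19°, sin19°).

```bash
python3 -m pendant '[{"claw":0,"dx":-14,"dy":-5,"dz":0,"twist":0},{"claw":0,"dx":-35,"dy":-12,"dz":0,"twist":0},{"claw":0,"dx":-56,"dy":-19,"dz":0,"twist":0},{"claw":0,"dx":-77,"dy":-26,"dz":0,"twist":0},{"claw":0,"dx":-98,"dy":-34,"dz":0,"twist":0},{"claw":0,"dx":-118,"dy":-41,"dz":0,"twist":0},{"claw":0,"dx":-130,"dy":-45,"dz":0,"twist":0},{"claw":0,"dx":-137,"dy":-47,"dz":0,"twist":0}]'
python3 -m pendant '[{"claw":0,"dx":0,"dy":0,"dz":0,"twist":0},{"claw":0,"dx":0,"dy":0,"dz":0,"twist":0},{"claw":0.38,"dx":0,"dy":0,"dz":0,"twist":0},{"claw":0.38,"dx":0,"dy":0,"dz":0,"twist":0},{"claw":0.38,"dx":0,"dy":0,"dz":0,"twist":0},{"claw":0.38,"dx":0,"dy":0,"dz":0,"twist":0}]'
```

```text
clock: 4.3
tool_pos: [0.382, 0.3091, 0.0553]
eef_rot: [0.581, 0.814, -0.001, 0.0]
contact_force: [2.8, -3.3, 5.2]
opening: 0.11
finger_force: 24.2
clock: 4.9
tool_pos: [0.3823, 0.3105, 0.0546]
eef_rot: [0.581, 0.814, -0.0, -0.0]
contact_force: [0.3, -0.2, 0.4]
opening: 0.383
finger_force: 0.0
```

```bash
python3 -m pendant '[{"claw":0.5,"dx":0,"dy":0,"dz":40,"twist":0},{"claw":0.5,"dx":0,"dy":0,"dz":90,"twist":0},{"claw":0.5,"dx":0,"dy":0,"dz":140,"twist":0.1},{"claw":0.5,"dx":20,"dy":-45,"dz":150,"twist":0.2},{"claw":0.5,"dx":40,"dy":-90,"dz":150,"twist":0.3},{"claw":0.5,"dx":60,"dy":-135,"dz":150,"twist":0.4},{"claw":0.5,"dx":60,"dy":-180,"dz":150,"twist":0.5},{"claw":0.5,"dx":60,"dy":-200,"dz":150,"twist":0.6}]'
python3 - <<'E'
from h import *
o=[]
for c,w in (("top",(190,200,120,90)),("scene",(215,165,120,90))):
    p,d=eyes.snapshot(c);np.save(c+"1.npy",d);x,y,ww,hh=w;o.append(cv2.resize(p[y:y+hh,x:x+ww],(400,300),interpolation=3))
    cv2.imwrite(f"pics/{c}2full.png",p)
    for q,z in [("long_cell",.018),("long_cell_center",.047),("short_cell",.018),("drawer_floor",.018),("drawer_handle",.075)]: place(c,q,z)
cv2.imwrite("pics/c3.png",np.vstack(o))
E
```

```text
clock: 5.7
tool_pos: [0.4422, 0.1053, 0.2045]
eef_rot: [0.315, 0.949, -0.002, -0.0]
contact_force: [1.2, 0.1, -1.1]
opening: 0.5
finger_force: 0.0
top long_cell 0.42 [265.3 254.5] [0.5149 0.313  0.018 ]
top long_cell_center 0.52 [264.6 257.1] [0.5017 0.3124 0.047 ]
top short_cell 0.59 [245.8 266.7] [0.4787 0.3721 0.018 ]
top drawer_floor 0.68 [252. 261.] [0.4958 0.3535 0.018 ]
top drawer_handle 0.88 [264.9 296.9] [0.3811 0.3091 0.075 ]
scene long_cell 0.66 [283.9 224.5] [0.5068 0.31   0.018 ]
scene long_cell_center 0.59 [282.6 216.2] [0.5097 0.3181 0.047 ]
scene short_cell 0.55 [262.9 215. ] [0.4811 0.3844 0.018 ]
scene drawer_floor 0.93 [273.  217.9] [0.4978 0.3539 0.018 ]
scene drawer_handle 0.85 [247.1 235.7] [0.3673 0.3012 0.075 ]
```

View pics/c3.png

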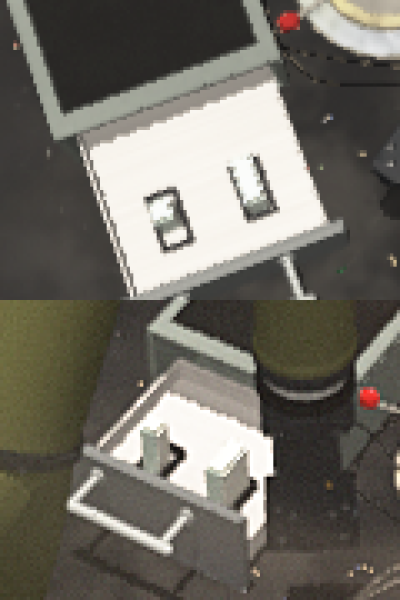

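The drawer is open with both cells upright: the long one in the -y pocket (right in both views), the short one in the +y pocket. Geometry and nets agree on the long cell at about (0.509, 0.314), so I'll move above it with the tool closing along drawer y.

```bash
python3 -m pendant '[{"claw":0.5,"dx":20,"dy":45,"dz":0,"twist":0.14},{"claw":0.5,"dx":40,"dy":90,"dz":0,"twist":0.28},{"claw":0.5,"dx":60,"dy":135,"dz":0,"twist":0.42},{"claw":0.5,"dx":67,"dy":180,"dz":0,"twist":0.56},{"claw":0.5,"dx":67,"dy":206,"dz":0,"twist":0.7},{"claw":0.5,"dx":67,"dy":206,"dz":0,"twist":0.84},{"claw":0.5,"dx":67,"dy":206,"dz":0,"twist":0.976},{"claw":0.5,"dx":67,"dy":206,"dz":0,"twist":0.976}]'
python3 -m pendant '[{"claw":0.5,"dx":0,"dy":0,"dz":-20,"twist":0},{"claw":0.5,"dx":0,"dy":0,"dz":-50,"twist":0},{"claw":0.5,"dx":0,"dy":0,"dz":-80,"twist":0},{"claw":0.5,"dx":0,"dy":0,"dz":-95,"twist":0},{"claw":0.5,"dx":0,"dy":0,"dz":-95,"twist":0},{"claw":0.5,"dx":0,"dy":0,"dz":-95,"twist":0}]'
python3 - <<'E'
from h import *
p,d=eyes.snapshot("scene");P=cloud("scene",d)
cv2.imwrite("pics/s4.png",cv2.resize(p[150:250,215:335],None,fx=5,fy=5,interpolation=3))
s=r.get_state();print(s["tool_pos"],s["eef_rot"])
q=s["eef_rot"];print(np.degrees(np.arctan2(q[1]**2-q[0]**2,2*q[0]*q[1])))
place("scene","long_cell_center",.047);place("scene","long_cell",.018)
E
```

```text
clock: 7.1
tool_pos: [0.5093, 0.3167, 0.2043]
eef_rot: [-0.168, 0.986, 0.0, -0.0]
contact_force: [0.8, -1.3, -0.4]
opening: 0.497
finger_force: 0.0
clock: 7.7
tool_pos: [0.5098, 0.317, 0.1104]
eef_rot: [-0.167, 0.986, 0.0, 0.0]
contact_force: [0.7, 0.8, 0.5]
opening: 0.5
finger_force: 0.0
[0.51022283 0.31722511 0.11098886] [-1.66906580e-01  9.85972073e-01  5.82513139e-04  9.62451941e-04]
109.21603132951667
scene long_cell_center 0.67 [386.  386.5] [ 0.354  -0.2954  0.047 ]
scene long_cell_center 0.53 [280.2 216.5] [0.5032 0.3219 0.047 ]
scene long_cell 0.76 [285.  223.2] [0.5127 0.3122 0.018 ]
```

View pics/s4.png

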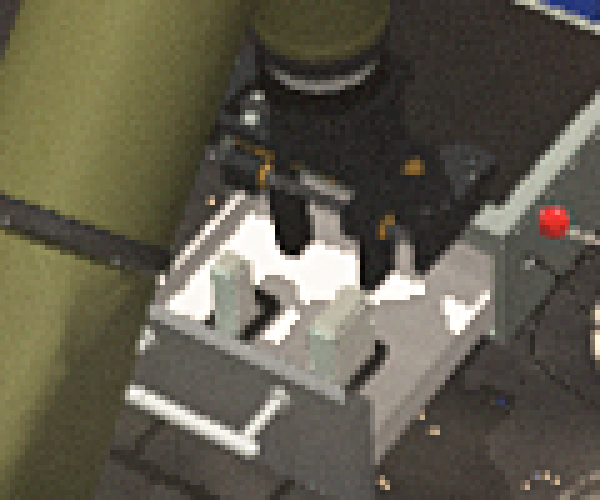

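The fingers at crop (295,250) and (375,285) straddle the long cell's top at about (345,315), with the short cell well clear at (232,270). I'll check this by projection.

```bash
python3 - <<'E'
from h import *
i=eyes.camera_info("scene");T=np.array(i["world_to_cam"])
def proj(X):
    px=cv2.projectPoints(np.array(X,float).reshape(-1,1,3),cv2.Rodrigues(T[:3,:3])[0],T[:3,3],np.array(i["K"]),np.array(i["D"]))[0][:,0]
    return ((px-[215,150])*5).round(0)
a=np.radians(19.2);x=np.array([np.cos(a),np.sin(a),0]);y=np.array([-x[1],x[0],0])
t=np.array([.510,.3165,.111]);print("tips",proj([t+.03*y,t-.03*y,t]).tolist())
c=np.array([.509,.314,.076]);print("glass top corners",proj([c+sx*.022*x+sy*.01*y for sx,sy in((1,1),(1,-1),(-1,-1),(-1,1))]).tolist())
h=np.array([.3815,.3095,.078]);print("handle ends",proj([h+.06*y,h-.06*y]).tolist())
d=np.load("top1.npy");P=cloud("top",d);m=(P[...,2]>.066)&(P[...,2]<.09)&(abs(P[...,0]-.51)<.045)&(abs(P[...,1]-.314)<.035)
q=P[m];print(len(q),q.min(0),q.max(0),q.mean(0))
E
```

```text
tips [[294.0, 240.0], [378.0, 277.0], [335.0, 259.0]]
glass top corners [[345.0, 274.0], [373.0, 286.0], [333.0, 331.0], [305.0, 319.0]]
handle ends [[89.0, 367.0], [256.0, 445.0]]
106 [0.48457363 0.29627479 0.06913982] [0.52980502 0.32628934 0.0869045 ] [0.50622359 0.31113823 0.07908781]
```

```bash
python3 -m pendant '[{"claw":0.5,"dx":-3,"dy":-4.5,"dz":0,"twist":0},{"claw":0.5,"dx":-3,"dy":-4.5,"dz":-15,"twist":0},{"claw":0.5,"dx":-3,"dy":-4.5,"dz":-35,"twist":0},{"claw":0.5,"dx":-3,"dy":-4.5,"dz":-55,"twist":0},{"claw":0.5,"dx":-3,"dy":-4.5,"dz":-68,"twist":0},{"claw":0.5,"dx":-3,"dy":-4.5,"dz":-71,"twist":0},{"claw":0.5,"dx":-3,"dy":-4.5,"dz":-71,"twist":0},{"claw":0.5,"dx":-3,"dy":-4.5,"dz":-71,"twist":0}]'
python3 -m pendant '[{"claw":0.15,"dx":0,"dy":0,"dz":0,"twist":0},{"claw":0.15,"dx":0,"dy":0,"dz":0,"twist":0},{"claw":0.15,"dx":0,"dy":0,"dz":0,"twist":0},{"claw":0.15,"dx":0,"dy":0,"dz":0,"twist":0},{"claw":0.15,"dx":0,"dy":0,"dz":0,"twist":0}]' 10
```

```text
clock: 8.65
tool_pos: [0.5069, 0.3123, 0.0393]
eef_rot: [-0.167, 0.986, 0.0, 0.0]
contact_force: [-0.5, -0.1, 0.2]
opening: 0.504
finger_force: 0.0
clock: 9.15
tool_pos: [0.5067, 0.3121, 0.0392]
eef_rot: [-0.167, 0.986, 0.0, 0.0]
contact_force: [-0.9, -0.6, 4.2]
opening: 0.224
finger_force: 10.0
```

Gripped at about 20 mm. Now lift slowly.

```bash
python3 -m pendant '[{"claw":0.15,"dx":0,"dy":0,"dz":0,"twist":0},{"claw":0.15,"dx":0,"dy":0,"dz":10,"twist":0},{"claw":0.15,"dx":0,"dy":0,"dz":25,"twist":0},{"claw":0.15,"dx":0,"dy":0,"dz":45,"twist":0},{"claw":0.15,"dx":0,"dy":0,"dz":70,"twist":0},{"claw":0.15,"dx":0,"dy":0,"dz":100,"twist":0},{"claw":0.15,"dx":0,"dy":0,"dz":130,"twist":0},{"claw":0.15,"dx":0,"dy":0,"dz":150,"twist":0}]' 15
python3 -m pendant '[{"claw":0.15,"dx":0,"dy":0,"dz":5,"twist":0},{"claw":0.15,"dx":0,"dy":0,"dz":5,"twist":0},{"claw":0.15,"dx":0,"dy":0,"dz":5,"twist":0}]'
python3 - <<'E'
from h import *
p,d=eyes.snapshot("scene");cv2.imwrite("pics/s5.png",cv2.resize(p[110:250,215:355],None,fx=4,fy=4,interpolation=3))
place("scene","long_cell_center",.184);place("scene","long_cell",.155);print(r.get_state()["tool_pos"])
E
```

```text
clock: 9.95
tool_pos: [0.5067, 0.3124, 0.192]
eef_rot: [-0.167, 0.986, 0.001, 0.001]
contact_force: [-0.2, -0.6, 0.0]
opening: 0.226
finger_force: 15.0
clock: 10.25
tool_pos: [0.5059, 0.3113, 0.193]
eef_rot: [-0.167, 0.986, -0.001, -0.001]
contact_force: [0.1, 0.6, -1.2]
opening: 0.224
finger_force: 15.0
scene long_cell_center 0.54 [278.7 179.4] [0.5169 0.336  0.184 ]
scene long_cell 0.64 [385.3 387.7] [ 0.3048 -0.331   0.155 ]
scene long_cell 0.6 [281.4 189.4] [0.5146 0.3224 0.155 ]
[0.50591859 0.31148057 0.19254281]
```

View pics/s5.png

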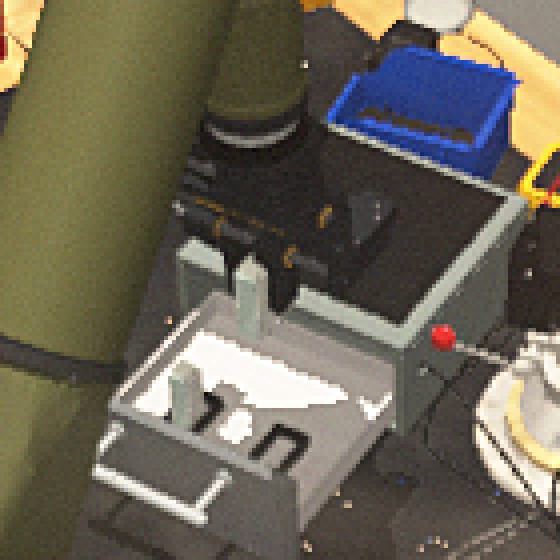

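The cell is lifted upright at (250,295) in the crop; its pocket is empty and the short cell is still in place. The cell middle sits 7.8 mm above the TCP. I'll carry it round on the near side and turn -1.967 rad.

```bash
python3 -m pendant '[{"claw":0.15,"dx":-10,"dy":-15,"dz":5,"twist":-0.1},{"claw":0.15,"dx":-20,"dy":-40,"dz":10,"twist":-0.23},{"claw":0.15,"dx":-30,"dy":-70,"dz":10,"twist":-0.36},{"claw":0.15,"dx":-40,"dy":-100,"dz":10,"twist":-0.49},{"claw":0.15,"dx":-40,"dy":-130,"dz":10,"twist":-0.62},{"claw":0.15,"dx":-40,"dy":-160,"dz":10,"twist":-0.75},{"claw":0.15,"dx":-40,"dy":-190,"dz":10,"twist":-0.88},{"claw":0.15,"dx":-40,"dy":-220,"dz":10,"twist":-1.0}]'
python3 -m pendant '[{"claw":0.15,"dx":0,"dy":-30,"dz":0,"twist":-0.13},{"claw":0.15,"dx":10,"dy":-60,"dz":0,"twist":-0.26},{"claw":0.15,"dx":30,"dy":-90,"dz":0,"twist":-0.39},{"claw":0.15,"dx":50,"dy":-115,"dz":0,"twist":-0.52},{"claw":0.15,"dx":70,"dy":-140,"dz":0,"twist":-0.65},{"claw":0.15,"dx":85,"dy":-152,"dz":0,"twist":-0.78},{"claw":0.15,"dx":95,"dy":-158,"dz":0,"twist":-0.9},{"claw":0.15,"dx":100,"dy":-160,"dz":0,"twist":-0.967}]'
python3 -m pendant '[{"claw":0.15,"dx":0,"dy":0,"dz":0,"twist":0},{"claw":0.15,"dx":0,"dy":0,"dz":0,"twist":0},{"claw":0.15,"dx":0,"dy":0,"dz":0,"twist":0}]'
python3 - <<'E'
from h import *
p,d=eyes.snapshot("scene");cv2.imwrite("pics/s6.png",cv2.resize(p[170:330,310:470],None,fx=3.5,fy=3.5,interpolation=3));np.save("scene6.npy",d)
place("scene","long_cell_center",.211);place("scene","beam_mid",.1)
s=r.get_state();q=s["eef_rot"];print(s["tool_pos"],np.degrees(np.arctan2(q[1]**2-q[0]**2,2*q[0]*q[1])))
P=cloud("scene",d);x,y,z=s["tool_pos"]
# barrel caps from the first pictures: axis fit with window near each barrel
for c in("top","scene"):
    P=cloud(c,np.load(c+"0.npy")).reshape(-1,3)
    for lo,hi in[(-.155,-.128),(-.008,.02)]:
        m=(abs(P[:,0]-.565)<.03)&(P[:,1]>lo)&(P[:,1]<hi)&(P[:,2]>.09)&(P[:,2]<.125);b=P[m]
        # circle r=17 mm in x,z
        from scipy.optimize import least_squares
        f=least_squares(lambda v:np.hypot(b[:,0]-v[0],b[:,2]-v[1])-.017,[.565,.1],loss="soft_l1",f_scale=.001)
        print(c,len(b),b[:,1].mean().round(4),f.x.round(4))
    m=(abs(P[:,0]-.565)<.03)&(P[:,1]>-.2)&(P[:,1]<.08)&(P[:,2]>.112)&(P[:,2]<.125);print("y gap edges",P[m&(P[:,1]<-.07),1].max(),P[m&(P[:,1]>-.07),1].min(),"outer",P[m,1].min(),P[m,1].max())
E
```

```text
clock: 11.2
tool_pos: [0.4661, 0.0908, 0.2032]
eef_rot: [0.328, 0.945, -0.0, -0.0]
contact_force: [0.5, 0.4, -1.2]
opening: 0.225
finger_force: 15.0
clock: 12.0
tool_pos: [0.5671, -0.0691, 0.2029]
eef_rot: [0.73, 0.684, -0.0, 0.0]
contact_force: [0.4, 0.8, -0.3]
opening: 0.226
finger_force: 15.0
clock: 12.3
tool_pos: [0.5658, -0.0676, 0.2034]
eef_rot: [0.727, 0.686, -0.0, -0.001]
contact_force: [0.2, 0.3, 0.2]
opening: 0.226
finger_force: 15.0
scene long_cell_center 0.7 [387.8 243.6] [ 0.5697 -0.0607  0.211 ]
scene beam_mid 0.73 [385.6 275.6] [ 0.5593 -0.0763  0.1   ]
[ 0.5662098  -0.06780955  0.2037472 ] -3.388358509107576
top 118 -0.1417 [0.5632 0.0996]
top 120 0.0059 [0.5724 0.1005]
y gap edges -0.11656565849550074 -0.016907872609136357 outer -0.1794325891415474 0.04747720016790477
scene 126 -0.1419 [0.5603 0.0987]
scene 116 0.0055 [0.5691 0.0987]
y gap edges -0.119176710030691 -0.021905977689848324 outer -0.1848262092175006 0.04550795358978418
```

View pics/s6.png

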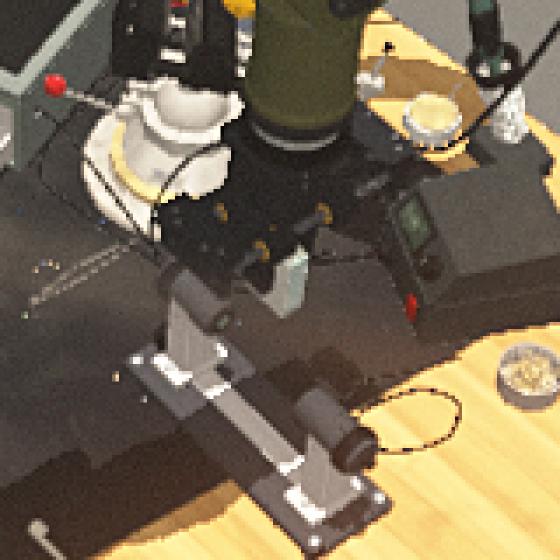

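The cell hangs at crop (288,285) over the gap, with the barrels at (195,295) and (335,425). I'll measure the held cell's offset along the beam with depth, using the same camera as for the gauge.

```bash
python3 - <<'E'
from h import *
i=eyes.camera_info("scene");T=np.array(i["world_to_cam"]);print("cam",(-T[:3,:3].T@T[:3,3]).round(2))
P=cloud("scene",np.load("scene6.npy"));d=np.load("scene6.npy")
p,_=eyes.snapshot("scene")
c=P.reshape(-1,3);col=p.reshape(-1,3).astype(int)
m=(abs(c[:,0]-.565)<.035)&(abs(c[:,1]+.068)<.045)&(c[:,2]>.165)&(c[:,2]<.225)
bright=col.min(1)>90
for n,k in (("all",m),("bright",m&bright)):
    q=c[k];print(n,len(q),np.percentile(q,[2,50,98],axis=0).round(4).tolist())
    for z0 in (.17,.18,.19,.20,.21):
        w=q[(q[:,2]>z0)&(q[:,2]<z0+.01)]
        if len(w):print(z0,len(w),w.min(0).round(4),w.max(0).round(4))
E
```

```text
cam [-0.22 -0.73  1.4 ]
all 151 [[0.5391, -0.0927, 0.1817], [0.5543, -0.0839, 0.2074], [0.5767, -0.0581, 0.2244]]
0.17 3 [ 0.5571 -0.0859  0.1782] [ 0.5605 -0.0482  0.1795]
0.18 26 [ 0.5514 -0.0924  0.1817] [ 0.5767 -0.0583  0.1898]
0.19 23 [ 0.5527 -0.092   0.1901] [ 0.572  -0.0725  0.1999]
0.2 34 [ 0.5393 -0.0929  0.2001] [ 0.5892 -0.0581  0.21  ]
0.21 42 [ 0.5385 -0.0939  0.2102] [ 0.5875 -0.0569  0.2199]
bright 105 [[0.5448, -0.0929, 0.1819], [0.5557, -0.0888, 0.2035], [0.5729, -0.068, 0.2243]]
0.17 2 [ 0.5571 -0.0859  0.179 ] [ 0.5605 -0.0482  0.1795]
0.18 23 [ 0.5514 -0.092   0.1817] [ 0.5767 -0.0677  0.1898]
0.19 23 [ 0.5527 -0.092   0.1901] [ 0.572  -0.0725  0.1999]
0.2 23 [ 0.5397 -0.0929  0.2001] [ 0.57   -0.0599  0.2089]
0.21 22 [ 0.5515 -0.0939  0.2102] [ 0.5755 -0.079   0.2199]
```

In the scene camera's frame, the cell's middle (y ≈ -0.0705) matches the gap's middle (-0.070), and x needs about +1.5 mm. Lower it.

```bash
python3 -m pendant '[{"claw":0.15,"dx":1.5,"dy":0,"dz":-10,"twist":0},{"claw":0.15,"dx":1.5,"dy":0,"dz":-30,"twist":0},{"claw":0.15,"dx":1.5,"dy":0,"dz":-50,"twist":0},{"claw":0.15,"dx":1.5,"dy":0,"dz":-70,"twist":0},{"claw":0.15,"dx":1.5,"dy":0,"dz":-90,"twist":0},{"claw":0.15,"dx":1.5,"dy":0,"dz":-103,"twist":0},{"claw":0.15,"dx":1.5,"dy":0,"dz":-110,"twist":0},{"claw":0.15,"dx":1.5,"dy":0,"dz":-111,"twist":0}]'
python3 -m pendant '[{"claw":0.15,"dx":0,"dy":0,"dz":0,"twist":0},{"claw":0.15,"dx":0,"dy":0,"dz":0,"twist":0},{"claw":0.15,"dx":0,"dy":0,"dz":0,"twist":0}]'
python3 - <<'E'
from h import *
p,d=eyes.snapshot("scene");c=cloud("scene",d).reshape(-1,3);col=p.reshape(-1,3).astype(int)
cv2.imwrite("pics/s7.png",cv2.resize(p[210:330,330:450],None,fx=5,fy=5,interpolation=3))
m=(abs(c[:,0]-.565)<.03)&(abs(c[:,1]+.068)<.04)&(c[:,2]>.075)&(c[:,2]<.105)&(col.min(1)>90)
q=c[m];print(len(q),np.percentile(q,[3,50,97],axis=0).round(4).tolist())
s=r.get_state();e=s["eef_rot"];print(s["tool_pos"],np.degrees(np.arctan2(e[1]**2-e[0]**2,2*e[0]*e[1])),s["contact_force"],s["finger_force"])
E
```

```text
clock: 13.3
tool_pos: [0.5677, -0.068, 0.0919]
eef_rot: [0.728, 0.686, -0.0, -0.0]
contact_force: [-0.7, -0.7, 0.0]
opening: 0.224
finger_force: 15.0
clock: 13.6
tool_pos: [0.5686, -0.0681, 0.0935]
eef_rot: [0.728, 0.686, 0.001, 0.001]
contact_force: [0.7, -0.2, 0.3]
opening: 0.222
finger_force: 15.0
59 [[0.5448, -0.094, 0.0765], [0.5575, -0.0882, 0.0906], [0.5726, -0.0708, 0.1035]]
[ 0.56847305 -0.06807763  0.0934229 ] -3.438241388498555 [ 0.30623623 -0.49703957  0.0017294 ] 14.999996731057763
```

View pics/s7.png

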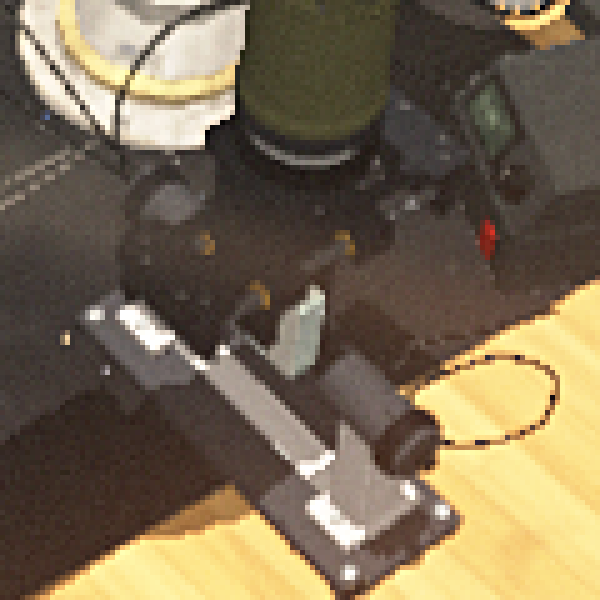

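The cell hangs upright at crop (300,330), facing the barrel at (375,395) and clear of the gauge. One fine trim, settle, then hand in.

```bash
python3 -m pendant '[{"claw":0.15,"dx":-0.5,"dy":0.3,"dz":-0.6,"twist":0},{"claw":0.15,"dx":-0.5,"dy":0.3,"dz":-0.6,"twist":0},{"claw":0.15,"dx":-0.5,"dy":0.3,"dz":-0.6,"twist":0},{"claw":0.15,"dx":-0.5,"dy":0.3,"dz":-0.6,"twist":0},{"claw":0.15,"dx":-0.5,"dy":0.3,"dz":-0.6,"twist":0},{"claw":0.15,"dx":-0.5,"dy":0.3,"dz":-0.6,"twist":0}]'
python3 -c "
from plant import r
print(r.finish_job())"
```

```text
clock: 14.25
tool_pos: [0.5675, -0.0677, 0.0921]
eef_rot: [0.728, 0.686, 0.0, 0.0]
contact_force: [0.3, -0.3, -1.0]
opening: 0.226
finger_force: 15.0
the job is handed in; nothing more can be done
None
```

I handed the job in at 14.25 s with the long cell held upright in the light path, by its frosted sides. By my measurements its middle is within about 2 mm of the beam point. The drawer is open about 146 mm, and the short cell was still in its pocket when last in view.

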